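# Leak-test a bottle: press it on the sprung seat, draw the rod to its mark, hold

## Task

Leak-test the brown bottle with the white cap on the grey bench tester: stand it upright in the middle of the round sprung seat and, still gripping it, press it straight down until the seat is fully depressed and keep it down for about a second; then ease it up and let go, leaving it standing there. Then take the black grip of the tester's spring rod, pull it straight out until the yellow pointer is level with the red clip on the scale, and finish holding it there against its spring: do not let go of the grip at the end. Leave the red clip where it is set, and do not disturb the other things on the desk.

Things in the scene. Friction and masses are not known exactly. Their poses are not given: they have to be found in the camera images.
- amber_bottle: Brown bottle, round white screw cap, red-edged label: the one to test. 41 mm diameter, 82 mm tall, about 0.08 kg; origin at the centre of its underside, z up. Its straight body reaches up to about 60 mm: grip it there. It starts upright on the desk at one of three places left of the tester, the white and red dropper bottles at the others.
- leak_tester: Grey leak tester, fixed; base plate x -63..87, y -105..125 mm, 16 mm high. Origin on the desk; x points away from the robot (yaw within 0.35 rad), y left, z up. Left: round sprung seat. Right: horizontal barrel 29 mm thick, axis y -65, z 60 mm; the rod leaves its near end and is pulled towards -x. Beside it, y -94 mm, the scale rail with the red clip (top 88 mm high).
- seat_pad: Round sprung seat: black pad, blue rim 62 mm over all, 56 mm inside, 3 mm above the pad, on a black housing 80 mm wide, 24 mm high. Origin at the centre of the pad's upper face, at rest at tester (-10, 75, 40) mm. It sinks 12 mm straight down to a stop; 4 N start it, 10 N hold it fully down; it rises by itself with the bottle on it.
- pull_rod: Spring rod. Origin: centre of its black ribbed grip, 36 mm long (x), 14 mm wide (y: pinch it so from above), 26 mm high, 36 mm round flange at its outer end (18 to 24 mm towards -x), 17 mm collar behind. At rest at tester (-127, -65, 60) mm. Slides to tester -x; spring 4 N at rest, +1.2 N per 10 mm; stop at 65 mm, beyond any mark. Let go, it runs back.
- pointer (a point): Tip of the yellow pointer that sticks up through the barrel's slot and moves with the rod: 4 mm wide, 192 mm behind the grip's centre along tester +x, 86 mm above the desk, axes as the tester's.
- mark (a point): The red clip on the scale rail: the middle of its 5 mm wide upright blade, at its edge next to the pointer, 86 mm above the desk, axes as the tester's. Set anew each time, 25 to 50 mm from the resting pointer towards tester -x: pull the rod by that distance. The clip grips the rail and must stay where it is.
- white_dropper: Bystander: white dropper bottle with pointed white cap, 41 mm in diameter, 118 mm tall; origin at centre of its underside. Leave alone.
- red_dropper: Bystander: small red squeeze bottle with red nozzle, 24 mm in diameter, 69 mm tall; origin at centre of its underside. Leave alone.
- tape_roll: Bystander: roll of cream tape lying flat, 77 mm in diameter, 16 mm high, at the front right; origin at centre of its underside.
- marker: Bystander: black marker pen with a blue cap, 130 mm long, 16 mm thick, at the front right; origin at centre of its underside.

How it is judged:
By the outcome, as a careful person would: the job done as asked, in the order asked, and still so for the second after the job is handed in, while the arm keeps its last pose, push and grip.
It also fails if it takes over 54 s, if anything falls off the work surface, if the arm or the gripper's body presses on something with over 40 N, if the wrist force passes 120 N, or if a joint passes its speed limit or range.

## Robot

A 6-joint arm with a two-finger parallel gripper is mounted at the origin on a cart in front of the work surface, level with it; the furniture and walls round the work are solid. World frame = base frame: x ahead of the robot, y to its left, z up, the work surface at z = 0. Lengths are in mm, angles in rad, forces in N, time in s.
With the tool pointing down it reaches from about 350 to 775 mm from the base axis. Payload 7.3 kg.
Tool frame: the origin (TCP) lies on the centre line of the jaws, within the pads' length; the fingertips stand finger_overhang ahead of it and the grasp point (between the pads) lies 8 mm behind it (finger_overhang is the distance from the TCP to the fingertips, in mm); z points along the fingers, y is the line along which they close (so a half turn about z gives the same grasp; the last joint's range is limited). The gripper opens to 92 mm and grips with 3 to 60 N. Pads are 19 mm wide; open, the fingers measure 130 mm over their backs; the gripper's body (75 mm by 190 mm) begins 47 mm behind the grasp point.
Start: joints at [-1.443, 0.342, 1.524, -0, 1.275, -0.146], TCP at [141.978, -505.456, 237.741] pointing down, gripper open.
Joint ranges: [-2.53, 2.53], [-0.77, 2.02], [0.04, 2.7], [-1, 4.14], [0.28, 2.66], [-3.11, 3.11]. Speed limits (rad/s): [2.57, 2.57, 3.14, 3.14, 3.14, 3.14].

## Interface

Orientations are given as [roll, pitch, yaw] about the fixed x, y, z axes, in that order (R = Rz(yaw) Ry(pitch) Rx(roll)).
In Python, from plant import get_obs, capture, close_job, finger_overhang gives the robot as it stands.
- The arm moves only by the shell command python3 -m inch 'ROWS'. ROWS is JSON, one flat list of numbers, 7 for each row, row after row: the turn, a rotation vector about the tool's x, y, z scaled (see below), then the shift along the tool's x, y, z scaled (see below), then the closure, from -1 (fully open) to 1 (shut). In form: [ax, ay, az, tx, ty, tz, gripper, ax, ay, az, tx, ty, tz, gripper, ...]. A call has 1 to 10 rows; each row shifts and turns the commanded pose from where the row before left it, along the tool's axes as they then stand; what a row does not reach is not made up. The controller multiplies each number of a shift by 0.8 m and each number of a turn by 1.5 rad. A row lasts 1/12 s, in which the tool goes at most 41.7 mm and 7.16 degrees, less where a joint would pass 70% of its speed; a pose out of reach is approached as far as the arm can. A call with a number of a shift or a turn outside -1 to 1 is refused whole. A call with a gripper value outside its range is refused whole. The fingers move at their own pace and stop on an object; the grip force is fixed at half the most. Time passes only in rows, so rows that do not move let the fingers close. It gives the time, the measured TCP pose, the force, the opening and the grip force at its end, in the units of the state.
- get_obs(): the state, without advancing time (a new reading comes with each control period).
- capture(name): name is "scene" or "top"; returns a dict with "image" (420x560x3 uint8, red, green, blue), "mtx" (3x3 intrinsics, pixels), "pose" (4x4, takes a point from camera to world coordinates). Camera axes: x right, y up, looking along -z (the intrinsics and any distortion apply to the point x, -y, -z); pixel columns grow to the right and rows downward; lengths in mm; the calibration is good to about 2 mm. A picture is of the moment at which its call begins. There is no depth.
- close_job(): hands the job in; it is judged then, once.
The state is a dict: "time": time; "joint_positions": joint angles; "dq": joint speeds; "tau": joint torques, N m; "tool_pos": TCP position; "tcp_rot": TCP orientation; "contact_force": force on the tool from outside, world axes, zero at the start; "moment": the same for the moment, N m; "grip_width": finger opening in mm; "finger_force": force on a finger pad.
Only numpy, scipy, OpenCV 4.12 (cv2) and the standard library are available. Lean on these libraries where they do the work, as an engineer would, in place of code of your own. Each camera call takes 0.05 s, during which the arm holds its last target. There are 200 camera calls.

## Working session

There is one attempt and no reset: what is moved stays moved. The work goes in short steps, Python scripts to look and compute and a shell command to move; the robot and the scene stay as the last step left them, time stands still between calls to the robot, and variables do not carry over. Pictures are saved under pics/ and viewed, at most 10 in all, crops included, and the job is handed in when it is done.

```bash
ls; mkdir -p pics
python3 - <<'E'
from plant import *
import cv2,numpy as np
print(finger_overhang, get_obs())
np.set_printoptions(precision=4,suppress=True)
for n in("scene","top"):
    c=capture(n); cv2.imwrite(f"pics/{n}0.png",c["image"][:,:,::-1]); np.savez(f"{n}0.npz",**{k:v for k,v in c.items() if k in("image","mtx","pose")}); print(c.keys(),c["mtx"],c["pose"])
E
```

```text
pics
11.0 {'time': 0.0, 'joint_positions': array([-1.44299950e+00,  3.42695740e-01,  1.52502194e+00, -1.22459273e-05,
        1.27538301e+00, -1.46006307e-01]), 'dq': array([ 7.85813054e-05,  9.31401119e-04,  1.11601848e-03, -8.74460481e-05,
       -2.63503612e-04, -7.50125781e-04]), 'tau': array([ 1.17280113e-03, -4.31239522e+01, -2.44218636e+01,  7.18871481e-02,
        5.60763048e-02, -1.26902819e-04]), 'tool_pos': array([ 141.92190456, -505.04922721,  237.05723045]), 'tcp_rot': array([-3.14009895e+00, -2.07817074e-04,  2.73806550e-01]), 'contact_force': array([-0.49956496,  0.23683853, -0.14500148]), 'moment': array([0.05562265, 0.0562678 , 0.02583904]), 'finger_force': 0.0, 'grip_width': 91.85643196646606}
dict_keys(['image', 'mtx', 'pose']) [[490.8157   0.     287.7344]
 [  0.     490.8157 204.4438]
 [  0.       0.       1.    ]] [[   0.9853   -0.1194    0.122   769.0149]
 [   0.1697    0.7628   -0.624  -960.2145]
 [  -0.0185    0.6355    0.7718 1275.1437]
 [   0.        0.        0.        1.    ]]
dict_keys(['image', 'mtx', 'pose']) [[482.2406   0.     287.726 ]
 [  0.     482.2406 208.7482]
 [  0.       0.       1.    ]] [[  -0.0269    0.9949   -0.0973  460.8777]
 [  -0.9994   -0.0289   -0.0191  -16.0022]
 [  -0.0218    0.0968    0.9951 1225.4602]
 [   0.        0.        0.        1.    ]]
```

View pics/scene0.png

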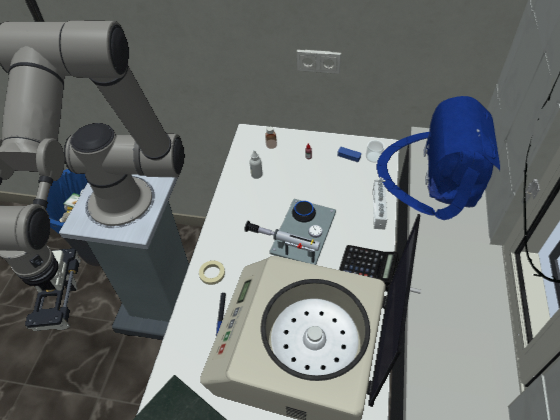

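View pics/top0.png

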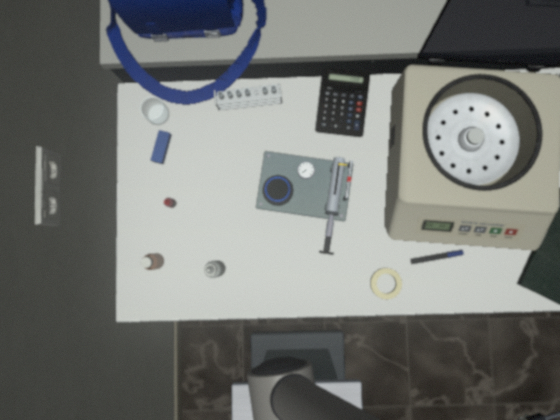

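The scene view shows the brown bottle at about (271,138) and the tester around (303,230). In the top view the bottle is at (152,261), the seat at (278,190), the grip at about (327,250) and the red clip near (349,178). I'll enlarge both.

Run:
```python
import cv2,numpy as np
t=cv2.imread("pics/top0.png");s=cv2.imread("pics/scene0.png")
a=cv2.resize(t[145:265,250:360],None,fx=5,fy=5,interpolation=cv2.INTER_CUBIC)  # 550x600
cv2.imwrite("pics/tc.png",a)
b=cv2.resize(s[190:265,235:345],None,fx=7,fy=7,interpolation=cv2.INTER_CUBIC)
cv2.imwrite("pics/sc.png",b)
```

```text
(no output)
```

View pics/tc.png

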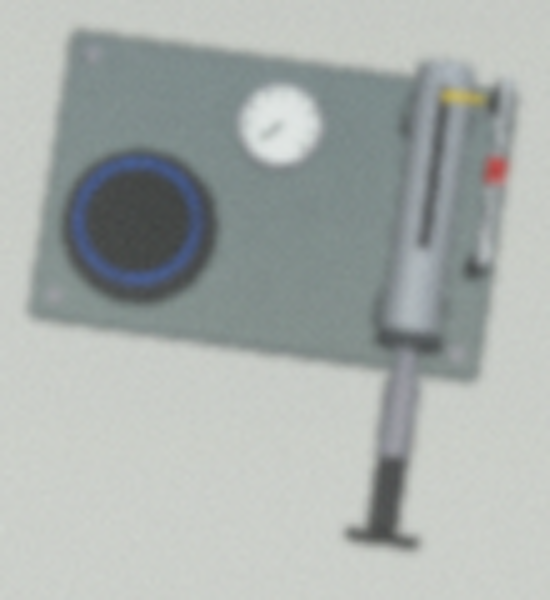

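View pics/sc.png

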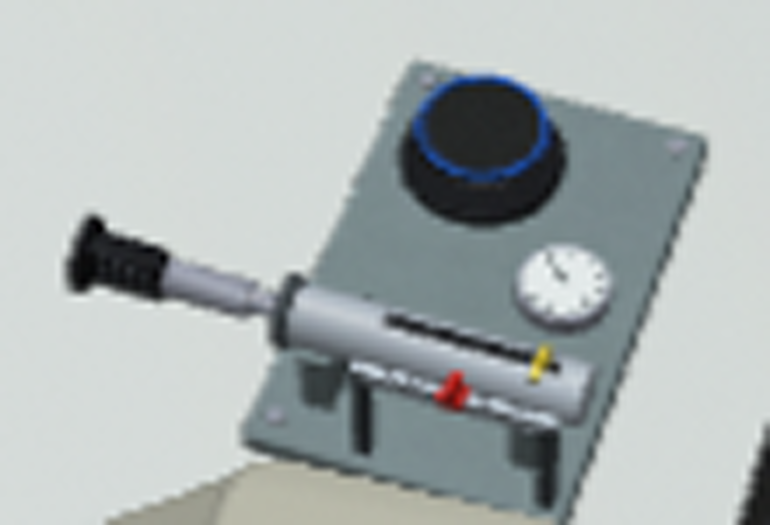

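The crops show the seat rim at about tc (138,218), the yellow pointer at (465,97), the red clip at (496,170) and the grip at (388,497). Next I triangulate them by colour.

```bash
cat > h.py <<'E'
import numpy as np,cv2
from plant import *
def ray(c,uv):
    p=cv2.undistortPoints(np.array([[uv]],float),c["mtx"],None)[0,0]
    T=c["pose"]; return T[:3,3],T[:3,:3]@np.array([p[0],-p[1],-1])
def plane(c,uv,z):
    o,d=ray(c,uv); return o+d*(z-o[2])/d[2]
def tri(cs,uvs):
    A=np.zeros((3,3));b=np.zeros(3);L=[]
    for c,uv in zip(cs,uvs):
        o,d=ray(c,uv);d=d/np.linalg.norm(d);P=np.eye(3)-np.outer(d,d);A+=P;b+=P@o;L.append((o,P))
    x=np.linalg.solve(A,b);return x,max(np.linalg.norm(P@(x-o)) for o,P in L)
def proj(c,p):
    T=c["pose"];q=T[:3,:3].T@(np.array(p,float)-T[:3,3]);q=c["mtx"]@np.array([q[0],-q[1],-q[2]]);return q[:2]/q[2]
def cen(c,box,lo,hi,w=False):
    x0,y0,x1,y1=box;h=cv2.cvtColor(c["image"],cv2.COLOR_RGB2HSV)[y0:y1,x0:x1]
    m=cv2.inRange(h,np.array(lo),np.array(hi));ys,xs=np.nonzero(m)
    return m,np.c_[xs+x0,ys+y0].astype(float)
def ld(n): return dict(np.load(n))
np.set_printoptions(precision=1,suppress=True)
E
python3 - <<'E'
from h import *
s=ld("scene0.npz");t=ld("top0.npz");cs=[s,t]
def both(name,bs,bt,lo,hi,f=lambda p:p.mean(0)):
    P=[cen(s,bs,lo,hi)[1],cen(t,bt,lo,hi)[1]];u=[f(p) for p in P]
    x,e=tri(cs,u);print(name,len(P[0]),len(P[1]),u,x,"err %.1f"%e);return x
ell=lambda p:np.array(cv2.fitEllipse(cv2.convexHull(p.astype(np.float32)))[0])
both("rim",(285,195,330,225),(255,165,305,215),(105,110,50),(130,255,255),ell)
both("yel",(300,230,325,250),(330,155,360,175),(18,100,80),(35,255,255))
both("red",(290,235,310,255),(335,170,360,190),(0,120,80),(8,255,255))
g=both("grip",(240,215,262,236),(310,230,340,262),(0,0,0),(180,255,75))
both("cap",(255,120,285,140),(140,250,165,272),(0,0,170),(180,60,255))
# seat/bottle/cap crops
a=s["image"][115:185,235:325];b=t["image"][190:290,130:230]
o=np.zeros((500,1000,3),np.uint8);A=cv2.resize(a,None,fx=6,fy=6,interpolation=cv2.INTER_CUBIC);B=cv2.resize(b,None,fx=4,fy=4)
o=np.zeros((420,940,3),np.uint8);o[:420,:540]=A;o[:400,540:940]=B
cv2.imwrite("pics/bt.png",cv2.resize(o,(800,357))[:,:,::-1])
E
```

```text
rim 84 56 [array([303.5, 207.9]), array([277. , 188.4])] [627.5  31.7  40.8] err 0.8
yel 8 6 [array([311.9, 241.2]), array([341.5, 164. ])] [ 675.8 -125.7   85. ] err 0.4
red 15 6 [array([299.4, 245.7]), array([348.8, 178.2])] [ 641.6 -142.7   78.8] err 0.9
grip 102 0 [array([251.2, 227.1]), array([nan, nan])] [nan nan nan] err nan
cap 297 310 [array([268.5, 132.1]), array([149.8, 260.4])] [455.5 338.6  70.9] err 3.7<stdin>:3: RuntimeWarning: Mean of empty slice.
  ret = um.true_divide(
```

View pics/bt.png

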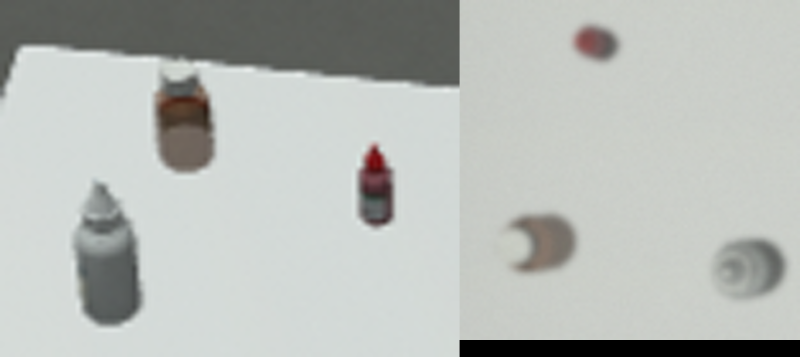

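The crop shows the brown bottle's cap at scene (270,129) and top (146,262), and its base right edge at top px 164.5. Next I compute the tester yaw and the bottle and grip poses.

Run:
```python
from h import *
s=ld("scene0.npz");t=ld("top0.npz");cs=[s,t]
tc=lambda x,y:(x/5+250-.4,y/5+145-.4); sc=lambda x,y:(x/7+235-.43,y/7+190-.43)
FL,NL,NR=[plane(t,tc(*p),16)[:2] for p in((72,30),(30,315),(478,380))]
print(FL,NL,NR,np.linalg.norm(FL-NL),np.linalg.norm(NR-NL))
y1=np.arctan2(*(FL-NL)[::-1]);d=NL-NR;y2=np.arctan2(-d[0],d[1]);
FLs,FRs=[plane(s,sc(*p),16)[:2] for p in((415,60),(705,135))]; NRs=plane(s,sc(245,440),16)[:2]
print("scene corners NL,FL,NR",FLs,FRs,NRs, np.arctan2(*(FRs-FLs)[::-1]))
print("yaws",y1,y2)
yaw=(y1*150+y2*230)/380
R=np.array([[np.cos(yaw),-np.sin(yaw)],[np.sin(yaw),np.cos(yaw)]])
for n,c in zip(("FL","NL","NR"),((FL,(87,125)),(NL,(-63,125)),(NR,(-63,-105)))): print(n,c[0]-R@c[1])
rim=np.array([627.5,31.7]);O=rim-R@[-10,75];print("yaw",yaw,"origin from rim",O)
x,e=tri(cs,[(251.2-.0,227.1),tc(386,503)]);print("grip",x,e,"pred",O+R@[-127,-65])
print("local yel,red",R.T@(np.array([675.8,-125.7])-O),R.T@(np.array([641.6,-142.7])-O))
# yellow/red separation at same height from each view with z=86
for c,uy,ur in((t,tc(465,97),tc(496,170)),(s,sc(541,360),sc(455,383))):
    print("sep",R.T@(plane(c,uy,86)-plane(c,ur,84))[:2])
print("cap",tri(cs,[(270.3-.4,129.1-.4),(146.0,261.3)]), "base",plane(t,(156.3,261.0),0), "capz82",plane(t,(146,261.3),82))
```

```text
[730.   63.8] [584.4  88.3] [ 545.1 -136.1] 147.63906903501098 227.74116678829955
scene corners NL,FL,NR [585.7  87.9] [727.9  63.4] [ 547.2 -139.5] -0.1707340391821617
yaws -0.1664627878918215 -0.1734399461005078
FL [623.1 -44.6]
NL [625.3 -45.6]
NR [625.1 -43.3]
yaw -0.17068580470234215 origin from rim [624.6 -43.9]
grip [482.5 -85.6  61.7] 1.5514116200877412 pred [488.4 -86.4]
local yel,red [ 64.3 -71.9] [ 33.5 -94.5]
sep [32.6 19.4]
sep [31.  21.5]
cap (array([456.7, 346. ,  80. ]), np.float64(0.5859007523441843)) base [457.  345.2   0. ] capz82 [457.2 345.6  82. ]
```

```bash
python3 -m inch '[0,0,0.074,0,0,0,-1,0,0,0.074,0,0,0,-1,0,0,0.074,0,0,0,-1,0,0,0.074,0,0,0,-1,0,0,0,0.019,-0.046,0,-1,0,0,0,0.019,-0.046,0,-1,0,0,0,0.019,-0.046,0,-1,0,0,0,0.019,-0.046,0,-1,0,0,0,0.019,-0.046,0,-1,0,0,0,0.019,-0.046,0,-1]'
python3 -m inch '[0,0,0,0.019,-0.046,0,-1,0,0,0,0.019,-0.046,0,-1,0,0,0,0.019,-0.046,0,-1,0,0,0,0.019,-0.046,0,-1,0,0,0,0.019,-0.046,0,-1,0,0,0,0.019,-0.046,0,-1,0,0,0,0,0,0,-1]'
```

```text
time: 0.93
tool_pos: [269.6, -301.4, 237.5]
tcp_rot: [-3.141, 0.0, -0.171]
contact_force: [1.3, 0.1, 0.4]
grip_width: 91.7
finger_force: 0.0
time: 1.52
tool_pos: [398.8, -95.5, 237.6]
tcp_rot: [-3.139, -0.001, -0.163]
contact_force: [-0.7, -0.1, -0.3]
grip_width: 92.0
finger_force: 0.0
```

```bash
python3 -m inch '[0,0,0,-0.002,-0.0505,0,-1,0,0,0,-0.002,-0.0505,0,-1,0,0,0,-0.002,-0.0505,0,-1,0,0,0,-0.002,-0.0505,0,-1,0,0,0,-0.002,-0.0505,0,-1,0,0,0,-0.002,-0.0505,0,-1,0,0,0,-0.002,-0.0505,0,-1,0,0,0,-0.002,-0.0505,0,-1,0,0,0,-0.002,-0.0505,0,-1,0,0,0,-0.002,-0.0505,0,-1]'
python3 -m inch '[0,0,0,-0.002,-0.0505,0.03,-1,0,0,0,0,0,0.03,-1,0,0,0,0,0,0.03,-1,0,0,0,0,0,0,-1]'
python3 - <<'E'
from h import *
t=capture("top");s=capture("scene");o=get_obs();print(o["tool_pos"],o["tcp_rot"])
w=np.zeros((360,760,3),np.uint8)
w[:,:380]=cv2.resize(t["image"][215:305,110:205],(380,360));w[:,380:]=cv2.resize(s["image"][85:175,225:320],(380,360))
cv2.imwrite("pics/b1.png",w[:,:,::-1])
E
```

```text
time: 2.35
tool_pos: [448.9, 301.5, 237.3]
tcp_rot: [3.141, 0.0, -0.17]
contact_force: [0.8, -0.7, 0.4]
grip_width: 92.0
finger_force: 0.0
time: 2.68
tool_pos: [451.1, 334.2, 163.1]
tcp_rot: [3.135, 0.008, -0.169]
contact_force: [-0.7, -0.8, -0.3]
grip_width: 91.8
finger_force: 0.0
[453.6 334.8 168. ] [ 3.1  0.  -0.2]
```

View pics/b1.png

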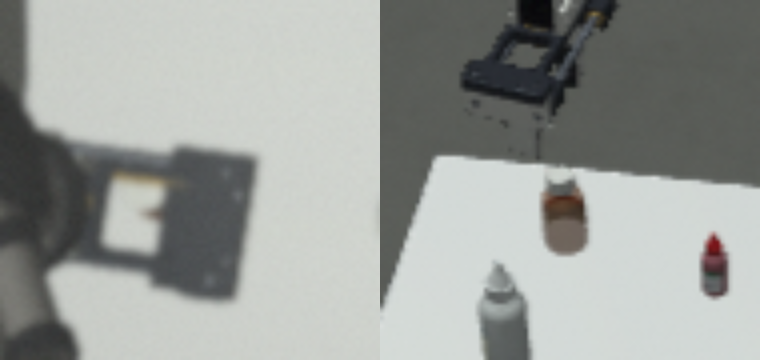

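The picture shows the bottle still standing, with the gripper above it and about 11 mm short in y. I correct that and go down.

```bash
python3 -m inch '[0,0,0,0.002,-0.014,0,-1,0,0,0,0,0,0.03,-1,0,0,0,0,0,0.03,-1,0,0,0,0,0,0,-1,0,0,0,0,0,0,-1,0,0,0,0,0,0,-1]'
python3 - <<'E'
from h import *
for i in range(3):
    t=capture("top");o=get_obs();print(o["tool_pos"],o["tcp_rot"])
E
```

```text
time: 3.28
tool_pos: [458.6, 346.2, 122.7]
tcp_rot: [-3.14, -0.003, -0.171]
contact_force: [0.4, 0.4, 0.5]
grip_width: 91.5
finger_force: 0.0
[458.7 346.4 122.8] [-3.1 -0.  -0.2]
[458.5 346.4 122.6] [-3.1 -0.  -0.2]
[458.3 346.4 122.3] [-3.1 -0.  -0.2]
```

```bash
python3 -m inch '[0,0,0,-0.002,0,0.03,-1,0,0,0,0,0,0.03,-1,0,0,0,0,0,0.03,-1,0,0,0,0,0,0.017,-1,0,0,0,0,0,0,-1,0,0,0,0,0,0,-1,0,0,0,0,0,0,1,0,0,0,0,0,0,1,0,0,0,0,0,0,1,0,0,0,0,0,0,1]'
python3 -m inch '[0,0,0,0,0,0,1,0,0,0,0,0,0,1,0,0,0,0,0,0,1,0,0,0,0,0,0,1,0,0,0,0,0,0,1,0,0,0,0,0,0,1]'
```

```text
time: 4.27
tool_pos: [456.3, 346.6, 35.8]
tcp_rot: [-3.141, -0.001, -0.17]
contact_force: [-0.7, 0.0, 0.3]
grip_width: 69.6
finger_force: 0.0
time: 4.77
tool_pos: [455.8, 346.4, 34.8]
tcp_rot: [-3.142, -0.0, -0.17]
contact_force: [-0.2, -0.2, -0.3]
grip_width: 39.4
finger_force: 30.0
```

```bash
python3 -m inch '[0,0,0,0,0,-0.02,1,0,0,0,0,0,-0.04,1,0,0,0,0,0,-0.04,1,0,0,0,0,0,-0.037,1,0,0,0,0,0,0,1]'
python3 -m inch '[0,0,0,0.0253,0.032,0,1,0,0,0,0.0253,0.032,0,1,0,0,0,0.0253,0.032,0,1,0,0,0,0.0253,0.032,0,1,0,0,0,0.0253,0.032,0,1,0,0,0,0.0253,0.032,0,1,0,0,0,0.0253,0.032,0,1,0,0,0,0.0253,0.032,0,1,0,0,0,0.0253,0.032,0,1,0,0,0,0.0253,0.032,0,1]'
python3 -m inch '[0,0,0,0.015,0.018,0,1,0,0,0,0.01,0.013,0,1,0,0,0,0,0,0,1,0,0,0,0,0,0,1,0,0,0,0,0,0,1,0,0,0,0,0,0,1,0,0,0,0,0,0,1]'
python3 - <<'E'
from h import *
s=capture("scene");t=capture("top");o=get_obs();print(o["tool_pos"],o["tcp_rot"],o["contact_force"])
np.savez("s1.npz",**s);np.savez("t1.npz",**t)
w=np.zeros((480,800,3),np.uint8)
w[:,:400]=cv2.resize(s["image"][130:226,260:340],(400,480),interpolation=cv2.INTER_CUBIC);w[:,400:]=cv2.resize(t["image"][135:231,240:320],(400,480),interpolation=cv2.INTER_CUBIC)
cv2.imwrite("pics/s1.png",w[:,:,::-1])
E
```

```text
time: 5.18
tool_pos: [458.5, 347.9, 150.5]
tcp_rot: [-3.135, -0.008, -0.17]
contact_force: [0.3, 0.6, -0.8]
grip_width: 39.8
finger_force: 29.9
time: 6.02
tool_pos: [612.2, 58.1, 143.8]
tcp_rot: [3.141, 0.001, -0.17]
contact_force: [1.0, 0.4, -0.2]
grip_width: 39.0
finger_force: 29.9
time: 6.6
tool_pos: [626.9, 33.3, 144.6]
tcp_rot: [-3.142, 0.0, -0.168]
contact_force: [0.2, 0.2, 0.3]
grip_width: 39.2
finger_force: 29.9
[627.1  32.9 144.6] [-3.1 -0.  -0.2] [ 0.2 -0.5  0.2]
```

View pics/s1.png

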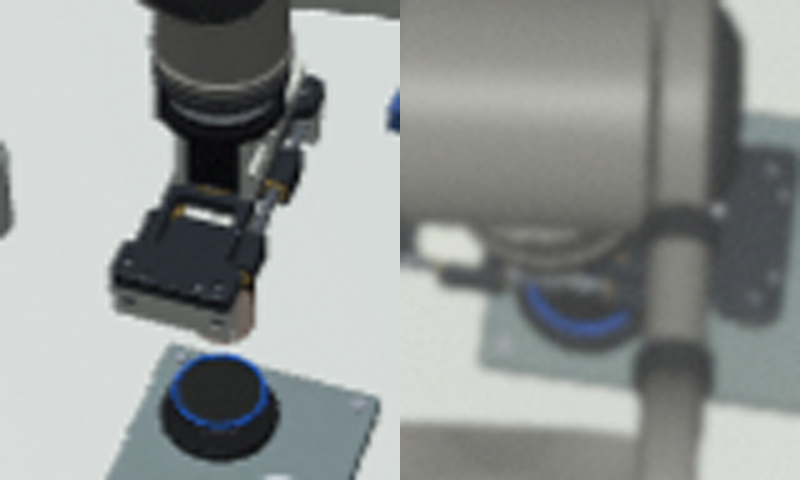

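The bottle hangs upright over the seat; in the scene view its lowest edge is at about px (305.6,198.4). I check where that puts it in x and y.

Run:
```python
from h import *
s=ld("s1.npz");a=np.linspace(0,6.28,60)
h=cv2.cvtColor(s["image"],cv2.COLOR_RGB2HSV)
P=np.array([proj(s,(627.1+20.5*np.cos(x),32.9+20.5*np.sin(x),109.8)) for x in a]);print("pred bottom",P[P[:,1].argmax()],P[:,0].min(),P[:,0].max())
for r in range(188,202): print(r,[tuple(int(v) for v in s["image"][r,c]) for c in range(301,313,2)])
m=cen(s,(285,195,330,225),(105,110,50),(130,255,255))[1];print(cv2.fitEllipse(cv2.convexHull(m.astype(np.float32)))[0], proj(s,(627.5,31.7,42)))
```

```text
pred bottom [304.  198.6] 297.2484314705449 310.3487513034186
188 [(47, 51, 58), (53, 57, 63), (45, 49, 55), (41, 42, 43), (80, 70, 62), (191, 196, 194)]
189 [(49, 53, 59), (70, 74, 81), (39, 44, 50), (74, 69, 66), (113, 102, 94), (192, 197, 195)]
190 [(21, 21, 24), (20, 22, 26), (28, 31, 34), (88, 85, 81), (112, 102, 94), (194, 199, 196)]
191 [(34, 36, 37), (23, 24, 27), (22, 23, 26), (100, 94, 88), (111, 102, 93), (195, 200, 197)]
192 [(94, 97, 94), (53, 56, 55), (57, 58, 58), (101, 95, 89), (110, 100, 93), (197, 201, 198)]
193 [(94, 96, 93), (90, 93, 91), (94, 96, 94), (102, 97, 91), (110, 101, 94), (196, 201, 198)]
194 [(94, 97, 94), (50, 52, 56), (88, 90, 88), (103, 97, 92), (112, 102, 95), (196, 200, 198)]
195 [(93, 95, 93), (109, 112, 109), (93, 96, 93), (103, 98, 92), (110, 100, 94), (201, 205, 203)]
196 [(95, 97, 93), (91, 93, 91), (95, 97, 94), (107, 102, 96), (117, 108, 101), (214, 219, 218)]
197 [(122, 117, 111), (102, 100, 95), (96, 97, 94), (117, 110, 103), (179, 182, 178), (214, 219, 218)]
198 [(196, 200, 197), (144, 138, 133), (119, 112, 106), (166, 165, 161), (214, 219, 218), (214, 220, 218)]
199 [(211, 218, 216), (212, 218, 218), (212, 218, 217), (213, 219, 217), (214, 219, 218), (214, 219, 218)]
200 [(169, 177, 179), (165, 182, 206), (164, 181, 204), (209, 216, 217), (213, 219, 217), (214, 219, 218)]
201 [(29, 70, 145), (34, 65, 121), (28, 61, 126), (69, 112, 190), (200, 208, 214), (214, 219, 218)]
(303.4723205566406, 207.8521728515625) [303.7 207.6]
```

```bash
python3 -m inch '[0,0,0,0,0.0015,0.03,1,0,0,0,0,0,0.03,1,0,0,0,0,0,0.02,1,0,0,0,0,0,0,1,0,0,0,0,0,0,1,0,0,0,0,0,0.004,1,0,0,0,0,0,0.004,1,0,0,0,0,0,0,1,0,0,0,0,0,0,1]'
```

```text
time: 7.45
tool_pos: [627.6, 30.7, 74.8]
tcp_rot: [-3.142, -0.001, -0.17]
contact_force: [1.4, 0.3, 1.8]
grip_width: 39.3
finger_force: 30.0
```

```bash
python3 -m inch '[0,0,0,0,0,0.005,1,0,0,0,0,0,0.005,1,0,0,0,0,0,0,1,0,0,0,0,0,0,1]'
python3 -m inch '[0,0,0,0,0,0.005,1,0,0,0,0,0,0.003,1,0,0,0,0,0,0,1,0,0,0,0,0,0,1]'
```

```text
time: 7.78
tool_pos: [627.8, 30.7, 67.1]
tcp_rot: [-3.141, -0.002, -0.17]
contact_force: [-1.4, 0.6, 5.9]
grip_width: 39.5
finger_force: 30.0
time: 8.12
tool_pos: [628.2, 30.5, 62.5]
tcp_rot: [3.142, -0.004, -0.17]
contact_force: [-3.7, -0.7, 15.8]
grip_width: 39.5
finger_force: 30.1
```

```bash
python3 -m inch '[0,0,0,0,0,0.002,1,0,0,0,0,0,0,1,0,0,0,0,0,0,1,0,0,0,0,0,0,1,0,0,0,0,0,0,1,0,0,0,0,0,0,1,0,0,0,0,0,0,1,0,0,0,0,0,0,1]'
python3 -m inch '[0,0,0,0,0,0,1,0,0,0,0,0,0,1,0,0,0,0,0,0,1,0,0,0,0,0,0,1,0,0,0,0,0,0,1,0,0,0,0,0,0,1,0,0,0,0,0,0,1]'
```

```text
time: 8.78
tool_pos: [628.5, 30.4, 62.3]
tcp_rot: [3.142, -0.005, -0.17]
contact_force: [-6.0, -0.4, 22.7]
grip_width: 39.4
finger_force: 30.1
time: 9.37
tool_pos: [628.5, 30.4, 62.3]
tcp_rot: [3.142, -0.005, -0.17]
contact_force: [-7.4, -0.6, 22.9]
grip_width: 39.6
finger_force: 30.1
```

```bash
python3 -m inch '[0,0,0,0,0,-0.004,1,0,0,0,0,0,-0.004,1,0,0,0,0,0,-0.004,1,0,0,0,0,0,-0.004,1,0,0,0,0,0,-0.0045,1,0,0,0,0,0,0,1,0,0,0,0,0,0,1,0,0,0,0,0,0,1]'
```

```text
time: 10.03
tool_pos: [627.1, 30.8, 74.3]
tcp_rot: [3.142, 0.0, -0.17]
contact_force: [-0.3, 0.1, 2.3]
grip_width: 39.3
finger_force: 30.0
```

```bash
python3 -m inch '[0,0,0,0,0,0,0,0,0,0,0,0,0,-0.3,0,0,0,0,0,0,-0.6,0,0,0,0,0,0,-1,0,0,0,0,0,0,-1,0,0,0,0,0,0,-1,0,0,0,0,0,0,-1,0,0,0,0,0,0,-1]'
python3 -m inch '[0,0,0,0,0,-0.015,-1,0,0,0,0,0,-0.03,-1,0,0,0,0,0,-0.03,-1,0,0,0,0,0,-0.03,-1,0,0,0,0,0,-0.02,-1,0,0,0,0,0,0,-1,0,0,0,0,0,0,-1,0,0,0,0,0,0,-1]'
```

```text
time: 10.7
tool_pos: [627.2, 30.7, 74.4]
tcp_rot: [3.142, 0.0, -0.17]
contact_force: [0.4, -0.3, -0.2]
grip_width: 87.8
finger_force: 0.0
time: 11.37
tool_pos: [626.6, 30.7, 173.9]
tcp_rot: [3.141, 0.001, -0.17]
contact_force: [-0.8, -0.8, -1.6]
grip_width: 91.9
finger_force: 0.0
```

```bash
python3 -m inch '[0,0,0,-0.029,0.0347,0,-1,0,0,0,-0.029,0.0347,0,-1,0,0,0,-0.029,0.0347,0,-1,0,0,0,-0.029,0.0347,0,-1,0,0,0,-0.029,0.0347,0,-1,0,0,0,0,0,0,-1,0,0,0,0,0,0,-1,0,0,0,0,0,0,-1,0,0,0,0,0,0,-1]'
python3 - <<'E'
from h import *
s=capture("scene");t=capture("top");o=get_obs();print(o["tool_pos"],o["tcp_rot"],o["contact_force"])
np.savez("s2.npz",**s);np.savez("t2.npz",**t)
w=np.zeros((480,800,3),np.uint8)
w[:,:480]=cv2.resize(s["image"][150:246,235:331],(480,480),interpolation=cv2.INTER_CUBIC);w[:,480:]=cv2.resize(t["image"][145:265,260:340],(320,480),interpolation=cv2.INTER_CUBIC)
cv2.imwrite("pics/s2.png",w[:,:,::-1])
print("grip pred",proj(s,(488.4,-86.4,60)))
E
```

```text
time: 12.12
tool_pos: [489.9, -85.9, 173.9]
tcp_rot: [-3.141, 0.0, -0.17]
contact_force: [0.3, -0.3, -0.1]
grip_width: 92.0
finger_force: 0.0
[489.9 -85.8 174. ] [-3.1  0.  -0.2] [-0.1 -0.7 -0.5]
grip pred [253.5 227.8]
```

View pics/s2.png

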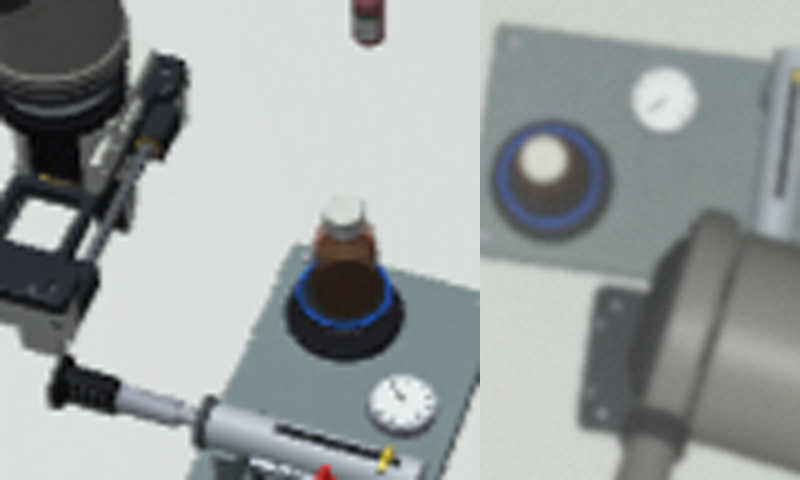

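The bottle stands centred and upright in the seat rim. The grip is at scene px (253,227), as predicted, so I go down and grip it.

```bash
python3 -m inch '[0,0,0,-0.002,0,0.03,-1,0,0,0,0,0,0.035,-1,0,0,0,0,0,0.035,-1,0,0,0,0,0,0.03,-1,0,0,0,0,0,0.02,-1,0,0,0,0,0,0,-1,0,0,0,0,0,0,-1,0,0,0,0,0,0,-1]'
python3 -m inch '[0,0,0,0,0,0,0.5,0,0,0,0,0,0,0.5,0,0,0,0,0,0,0.5,0,0,0,0,0,0,0.5,0,0,0,0,0,0,0.6,0,0,0,0,0,0,1,0,0,0,0,0,0,1,0,0,0,0,0,0,1,0,0,0,0,0,0,1,0,0,0,0,0,0,1]'
```

```text
time: 12.88
tool_pos: [488.7, -86.1, 55.2]
tcp_rot: [3.141, -0.001, -0.169]
contact_force: [-0.1, 0.1, 1.0]
grip_width: 91.5
finger_force: 0.0
time: 13.72
tool_pos: [487.7, -86.2, 54.4]
tcp_rot: [3.142, 0.0, -0.17]
contact_force: [-0.3, 0.9, -0.7]
grip_width: 29.8
finger_force: 0.0
```

```bash
python3 -m inch '[0,0,0,0,0,0,1,0,0,0,0,0,0,1,0,0,0,0,0,0,1,0,0,0,0,0,0,1,0,0,0,0,0,0,1,0,0,0,0,0,0,1]'
python3 -m inch '[0,0,0,-0.006,0,0,1,0,0,0,-0.006,0,0,1,0,0,0,-0.006,0,0,1,0,0,0,-0.006,0,0,1,0,0,0,-0.006,0,0,1,0,0,0,0,0,0,1,0,0,0,0,0,0,1,0,0,0,0,0,0,1]'
python3 - <<'E'
from h import *
s=capture("scene");t=capture("top");o=get_obs();print(o["tool_pos"],o["tcp_rot"],o["contact_force"])
np.savez("s3.npz",**s);np.savez("t3.npz",**t)
w=np.zeros((480,800,3),np.uint8)
w[:,:480]=cv2.resize(s["image"][215:263,280:328],(480,480),interpolation=cv2.INTER_CUBIC);w[:,480:]=cv2.resize(t["image"][155:203,330:362],(320,480),interpolation=cv2.INTER_CUBIC)
cv2.imwrite("pics/s3.png",w[:,:,::-1])
E
```

```text
time: 14.22
tool_pos: [487.9, -85.4, 54.4]
tcp_rot: [-3.14, 0.0, -0.171]
contact_force: [1.7, 4.9, 0.2]
grip_width: 13.6
finger_force: 30.0
time: 14.88
tool_pos: [465.7, -81.5, 54.4]
tcp_rot: [-3.14, -0.003, -0.171]
contact_force: [8.2, 6.7, -5.9]
grip_width: 14.0
finger_force: 30.0
[465.7 -81.5  54.4] [-3.1 -0.  -0.2] [ 7.9  5.4 -5.7]
```

View pics/s3.png

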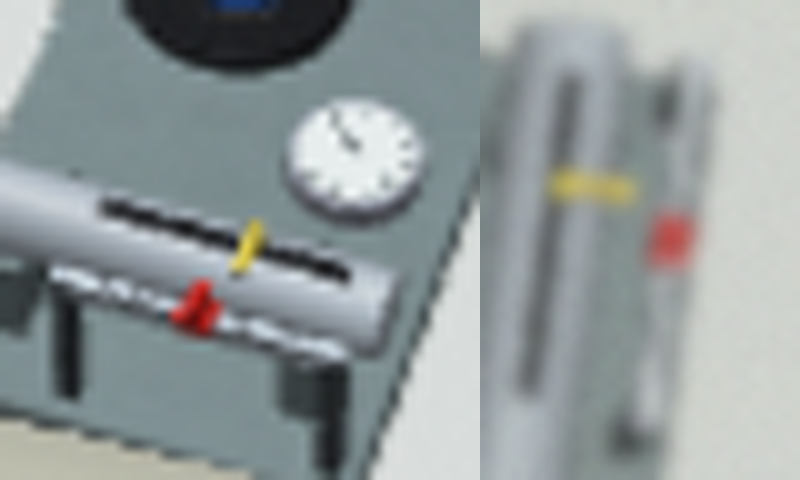

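The pointer is now at scene px (305,240), with the red clip's blade ahead of it at about (300.3,244.5). I measure what is left along the tester's x.

```bash
cat > sep.py <<'E'
from h import *
import sys
yaw=-.1707;R=np.array([[np.cos(yaw),-np.sin(yaw)],[np.sin(yaw),np.cos(yaw)]]);O=np.array([624.6,-44.1])
def loc(p): return R.T@(p[:2]-O)
def go(s,t):
    U={}
    for n,c,b in(("scene",s,(285,225,325,262)),("top",t,(335,155,362,200))):
        x0,y0,x1,y1=b;K=8;im=cv2.resize(c["image"][y0:y1,x0:x1],None,fx=K,fy=K,interpolation=cv2.INTER_CUBIC).astype(int)
        r,g,bl=im[...,0],im[...,1],im[...,2]
        for col,w in(("yel",np.clip(np.minimum(r,g)-bl-45,0,None)),("red",np.clip(r-np.maximum(g,bl)-60,0,None))):
            ys,xs=np.nonzero(w);ww=w[ys,xs]
            px=np.c_[(xs+.5)/K-.5+x0,(ys+.5)/K-.5+y0]
            L=np.array([loc(plane(c,p,86)) for p in px])
            m=(L*ww[:,None]).sum(0)/ww.sum()
            near=L[:,1]>np.percentile(L[:,1],70);  # side next to the pointer / top of blade
            U[n,col]=(px*ww[:,None]).sum(0)/ww.sum()
            print(n,col,"mean",m,"near-side x %.1f"%np.average(L[near,0],weights=ww[near]),"y rng",np.percentile(L[:,1],[2,98]),"x rng",np.percentile(L[:,0],[2,98]))
    for col in("yel","red"):
        x,e=tri([s,t],[U["scene",col],U["top",col]]);print(col,"tri",loc(x),x[2],e)
E
python3 - <<'E'
from sep import *
for k in "03":go(ld("scene0.npz" if k=="0" else "s3.npz"),ld("top0.npz" if k=="0" else "t3.npz"));print()
E
```

```text
scene yel mean [ 63.5 -72.9] near-side x 63.6 y rng [-81.7 -64.6] x rng [60.7 66.7]
scene red mean [ 33.6 -97.9] near-side x 32.8 y rng [-105.5  -89.3] x rng [28.  39.6]
top yel mean [ 64.7 -71.4] near-side x 64.5 y rng [-81.1 -64.2] x rng [62.3 66.9]
top red mean [ 32.3 -93.2] near-side x 32.1 y rng [-96.8 -89.6] x rng [27.3 36.8]
yel tri [ 64.1 -71.9] 85.13404112152955 0.8596553712767098
red tri [ 32.8 -93.9] 80.36579369473485 0.5351414869275226

scene yel mean [ 40.8 -72.9] near-side x 40.8 y rng [-81.3 -63.7] x rng [38.1 43.9]
scene red mean [ 33.6 -98. ] near-side x 32.8 y rng [-105.5  -89.3] x rng [27.9 39.6]
top yel mean [ 42.1 -71.4] near-side x 41.9 y rng [-81.2 -64. ] x rng [39.5 44.5]
top red mean [ 32.3 -93.1] near-side x 32.1 y rng [-96.9 -89.5] x rng [27.2 36.9]
yel tri [ 41.4 -71.9] 85.29044984386431 0.9047153527638429
red tri [ 32.8 -93.9] 80.20540958643625 0.5443527354631956
```

```bash
python3 -m inch '[0,0,0,-0.004,-0.0005,0,1,0,0,0,-0.004,0,0.0005,1,0,0,0,-0.003,0,0,1,0,0,0,0,0,0,1,0,0,0,0,0,0,1,0,0,0,0,0,0,1,0,0,0,0,0,0,1]'
python3 - <<'E'
from sep import *
s=capture("scene");t=capture("top");o=get_obs();print(o["tool_pos"],o["tcp_rot"],o["contact_force"])
go(s,t)
w=np.zeros((480,800,3),np.uint8)
w[:,:480]=cv2.resize(s["image"][225:257,284:316],(480,480),interpolation=cv2.INTER_CUBIC);w[:,480:]=cv2.resize(t["image"][155:203,330:362],(320,480),interpolation=cv2.INTER_CUBIC)
cv2.imwrite("pics/s4.png",w[:,:,::-1])
E
```

```text
time: 15.57
tool_pos: [457.8, -80.1, 54.4]
tcp_rot: [-3.141, -0.005, -0.171]
contact_force: [8.5, 5.2, -4.1]
grip_width: 13.5
finger_force: 30.0
[457.8 -80.1  54.4] [-3.1 -0.  -0.2] [ 8.9  4.9 -2.4]
scene yel mean [ 33.1 -72.4] near-side x 33.2 y rng [-82.2 -64.2] x rng [30.1 36.5]
scene red mean [ 33.6 -97.9] near-side x 32.8 y rng [-105.5  -89.4] x rng [27.9 39.6]
top yel mean [ 34.1 -73.9] near-side x 34.1 y rng [-81.4 -64.8] x rng [31.9 36.3]
top red mean [ 32.3 -93.2] near-side x 32.1 y rng [-96.9 -89.5] x rng [27.2 36.9]
yel tri [ 33.6 -73.8] 88.12449164094882 0.09099878939110656
red tri [ 32.8 -93.9] 80.32103707095963 0.5385409736209865
```

View pics/s4.png

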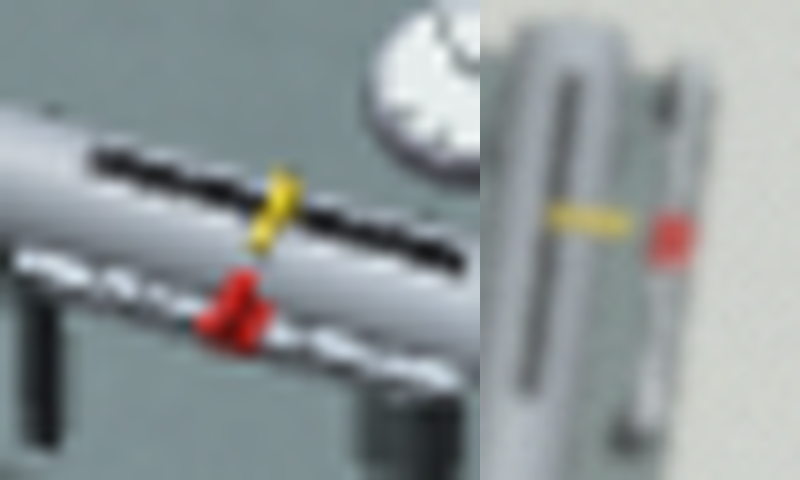

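The pointer is about 1 mm short of the blade's middle (scene px 302.3,239 against blade 300.3,244), with the clip unmoved. A last small pull.

```bash
python3 -m inch '[0,0,0,-0.0013,0,0,1,0,0,0,0,0,0,1,0,0,0,0,0,0,1,0,0,0,0,0,0,1,0,0,0,0,0,0,1,0,0,0,0,0,0,1]'
python3 - <<'E'
from sep import *
s=capture("scene");t=capture("top");o=get_obs();print(o["tool_pos"],o["contact_force"],o["finger_force"])
go(s,t)
E
```

```text
time: 16.17
tool_pos: [456.8, -79.9, 54.4]
tcp_rot: [-3.141, -0.005, -0.171]
contact_force: [9.0, 4.4, -3.2]
grip_width: 13.8
finger_force: 30.0
[456.8 -79.9  54.4] [ 9.1  5.6 -3. ] 30.00399649143219
scene yel mean [ 31.9 -72.9] near-side x 32.2 y rng [-81.6 -63.8] x rng [29.  35.2]
scene red mean [ 33.6 -97.9] near-side x 32.8 y rng [-105.6  -89.3] x rng [27.9 39.6]
top yel mean [ 33.1 -72.6] near-side x 33.2 y rng [-81.2 -64.6] x rng [30.9 35.4]
top red mean [ 32.3 -93.2] near-side x 32.1 y rng [-96.9 -89.4] x rng [27.2 36.9]
yel tri [ 32.5 -72.9] 86.37439413666091 0.6299690380401167
red tri [ 32.8 -93.9] 80.29201953365651 0.5591286129224635
```

The two views straddle zero (-0.8 and +1.0 mm, triangulated -0.3), so the pointer is level with the clip and I hand in.

```bash
python3 -c "from plant import *;print(close_job())"
```

```text
the job is handed in; nothing more can be done
None
```

The job is handed in after 16.3 s: the bottle was held fully down for about 1.3 s and left standing on the seat, and the gripper still holds the rod with the pointer level with the red clip to within about 1 mm by the two cameras.

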